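# Load the battery tester and hold the probe on its test disc

### The job

Put the two single batteries that stand on the open worktop just right of the tester (not the pair standing together at the back near the drawers) into the tester to check the pair: the red one into the red-ringed bore and the green one into the green-ringed bore, each fully down with its plus end up as it stands now. Then take the blue probe out of its stand and hold it upright with its tip on the tester's brass disc, pressing lightly so that the sprung tip is about half way in, neither just touching nor bottomed out. Finish while still holding the probe there, and do not shift the phone, the eraser or the tape measure.

Things in the scene. Friction and masses are not known exactly. Their poses are not given: they have to be found in the camera images.
- red_battery: red AA battery, upright cylinder 15 mm in diameter, 50 mm tall, 23 g, coloured red over its upper part with a bare white-silver lower end; stands on the worktop, plus end (small nub) up. Origin: centre of its underside; z axis points to the plus end.
- green_battery: green AA battery, upright cylinder 15 mm in diameter, 50 mm tall, 23 g, coloured green over its upper part with a bare white-silver lower end; stands on the worktop, plus end (small nub) up. Origin: centre of its underside; z axis points to the plus end.
- tester: Fixed grey battery tester, a block 84 mm (its x) by 112 mm (its y), 32 mm tall; the two bores lie 64 mm apart along its y, red at +y, green at -y, with a small display between them (top 2 mm above the block) and the brass disc nearer the robot. Origin: centre of its underside on the worktop; z up. It may be turned about z.
- red_bore (a point): Centre of the mouth of the tester's red bore (the one ringed red), on the tester's top face, 32 mm above the worktop. Round, 17 mm in diameter, 24 mm deep, chamfered; a seated battery stands out 26 mm and its top is 58 mm above the worktop. Axes as the tester's; z up.
- green_bore (a point): Centre of the mouth of the tester's green bore (the one ringed green), on the tester's top face, 32 mm above the worktop. Round, 17 mm in diameter, 24 mm deep, chamfered; a seated battery stands out 26 mm and its top is 58 mm above the worktop. Axes as the tester's; z up.
- test_disc (a point): Centre of the top of the tester's brass disc: flat, rigid, 16 mm in diameter, 34 mm above the worktop, within a thin white ring. z up.
- stand: Fixed black probe stand, a block 56 x 56 x 48 mm with a round through hole 12.5 mm in diameter at its middle. Origin: centre of its underside on the worktop; z up.
- probe: Blue probe, 111 mm long, 70 g, upright in the stand, tip down. Origin: end of the unpressed tip, at first 3 mm above the worktop; z up along the probe. Square handle 18 x 18 mm, faces square to its x and y, 45 to 111 mm above the origin, its shoulder resting on the stand; below it a steel sheath 10 mm in diameter down to 10 mm, then the 5 mm tip. It leaves the stand when drawn up 45 mm.
- probe_tip (a point): The round end of the probe's sprung tip, 5 mm in diameter; at the probe's origin while the tip is not pressed. Axes as the probe's.
- plunger (a joint): How far the probe's sprung tip is pushed into the sheath, in m: 0 free, 0.010 bottomed out. The spring needs 0.3 N to start and 3.3 N at full travel (1.8 N half way).
- phone: Black phone lying flat, 146 x 72 x 8 mm, loose; to be left alone. Origin: centre of its underside.
- eraser: Blue and white eraser, 46 x 22 x 13 mm, loose; to be left alone. Origin: centre of its underside.
- tape_measure: Yellow tape measure, 40 x 69 x 58 mm tall, loose; to be left alone. Origin: centre of its underside.
Things that resemble listed ones, but are neither listed nor needed, are in the scene too. Leave any orange or purple look-alike of the stand alone.

How it is judged:
By the outcome, as a careful person would: the job done as asked, in the order asked, and still so for the second after the job is handed in, while the arm keeps its last pose, push and grip.
It also fails if it takes over 72 s, if anything falls off the work surface, if the arm or the gripper's body presses on something with over 40 N, if the wrist force passes 120 N, or if a joint passes its speed limit or range.

### The arm

A 7-joint arm with a two-finger parallel gripper is mounted at the origin on a cart in front of the work surface, level with it; the furniture and walls round the work are solid. World frame = base frame: x ahead of the robot, y to its left, z up, the work surface at z = 0. Lengths are in m, angles in rad, forces in N, time in s.
With the tool pointing down it reaches from about 0.4 to 0.75 m from the base axis. Payload 19.5 kg.
Tool frame: the origin (TCP) lies where the fingers leave the gripper's body, on its centre line; the fingertips stand manip.tcp_to_tips ahead of it and the grasp point (between the pads) lies 54 mm ahead of it (manip.tcp_to_tips is the distance from the TCP to the fingertips, in m); z points along the fingers, y is the line along which they close (so a half turn about z gives the same grasp; the last joint's range is limited). The gripper opens to 85 mm and grips with 20 to 120 N. Pads are 22 mm wide; open, the fingers measure 114 mm over their backs; the gripper's body (76 mm by 85 mm) begins 54 mm behind the grasp point. The pads swing forward as they close: fully open they stand 13 mm farther back than shut.
Start: joints at [-1.177, 0.707, -0.028, 1.485, 0.022, 0.951, -0.075], TCP at [0.243, 0.521, 0.304] pointing down, gripper open.
Joint ranges: [-2.71, 2.71], [-0.32, 2.16], [-1.57, 1.52], [0, 2.45], [-1.46, 4.6], [0, 2.02], [-2.83, 2.83]. Speed limits (rad/s): [1.89, 1.89, 2.57, 2.57, 3.01, 3.01, 3.01].

### API

Orientations are given as a unit quaternion [w, x, y, z].
In Python, from plant import manip gives the robot as it stands.
- The arm moves only by the tool servo_tool, never from a script. Its argument "deltas" is one flat list of numbers, 5 for each row, row after row: the shift along the tool's x, y, z in cm, then the turn about the tool's z in rad, then the finger opening in cm, from 0 to 8.54. A call has 1 to 12 rows; each row shifts and turns the commanded pose from where the row before left it, along the tool's axes as they then stand; what a row does not reach is not made up. A row lasts 1/8 s, in which the tool goes at most 62.5 mm and 10.7 degrees, less where a joint would pass 70% of its speed; a pose out of reach is approached as far as the arm can. A call is refused whole if a number of a shift passes 6.25 or a number of a turn 0.188, either way. A call with a gripper value outside its range is refused whole. The fingers move at their own pace and stop on an object; the grip force is fixed at half the most. Time passes only in rows, so rows that do not move let the fingers close. It gives the time, the measured TCP pose, the force, the opening and the grip force at its end, in the units of the state.
- manip.state(): the state, without advancing time (a new reading comes with each control period).
- manip.read_camera(name): name is "scene" or "top" or "wrist"; returns (picture, depth): 400x640x3 uint8, red, green, blue; 400x640 float32, m along the optical axis (not along the pixel's ray), 0 where there is no reading.
- manip.camera_model(name): a dict with "K" (3x3 intrinsics, pixels), "k1" (the pictures are not rectified: a ray, as slopes to the right and down, at radius r is drawn at 1 + k1 r^2 times it, then the intrinsics apply), "T" (4x4, takes a point from camera to world coordinates). Camera axes: x right, y down, z forward; pixel columns grow to the right and rows downward; lengths in m; the calibration is good to about 2 mm. A picture is of the moment at which its call begins: read the wrist's pose just before it. camera_model takes no time and is no camera call; for the wrist camera it gives the pose at the moment of the call.
- manip.sign_off(): hands the job in; it is judged then, once.
The state is a dict: "time": time; "joint_pos": joint angles; "dq": joint speeds; "tau": joint torques, N m; "eef_pos": TCP position; "ee_rot": TCP orientation; "force": force on the tool from outside, world axes, zero at the start; "torque": the same for the moment, N m; "grip_width": finger opening in m; "grip_force": force on a finger pad.
Only numpy, scipy, OpenCV 4.12 (cv2) and the standard library are available. Lean on these libraries where they do the work, as an engineer would, in place of code of your own. Each camera call takes 0.05 s, during which the arm holds its last target. There are 200 camera calls.

## Working session

There is one attempt and no reset: what is moved stays moved. The work goes in short steps, Python scripts to look and compute and a tool call to move; the robot and the scene stay as the last step left them, time stands still between calls to the robot, and variables do not carry over. Pictures are saved under pics/ and viewed, at most 10 in all, crops included, and the job is handed in when it is done.

Besides the shell and the picture viewer there is one more tool, called after ">>>" by a JSON object that holds its "fn" and its "kwargs", one argument or row to a line. servo_tool: Moves the arm, as the interface text tells. Its arguments: {"type":"object","properties":{"deltas":{"type":"array"}},"required":["deltas"]}

```bash
ls; mkdir -p pics; cat > h.py <<'E'
import numpy as np, cv2
from plant import manip
def cam(n):
    M=manip.camera_model(n); p,d=manip.read_camera(n); return p,d,M
def ray(M,u,v):
    K=np.array(M["K"]); T=np.array(M["T"])
    q=np.array([(u-K[0,2])/K[0,0],(v-K[1,2])/K[1,1]]); s=q.copy()
    for _ in range(20): s=q/(1+M["k1"]*(s@s))
    return T[:3,3],T[:3,:3]@np.array([s[0],s[1],1.])
def onz(M,u,v,z):
    o,r=ray(M,u,v); return o+r*(z-o[2])/r[2]
def save(p,n): cv2.imwrite("pics/"+n,cv2.cvtColor(p,cv2.COLOR_RGB2BGR))
E
python3 - <<'E'
from h import *
s=manip.state();print({k:np.round(v,3) for k,v in s.items()},manip.tcp_to_tips)
for n in("scene","top"):
    p,d,M=cam(n); save(p,n+"0.png"); np.savez(n+"0.npz",p=p,d=d,**M); print(n,np.round(M["T"],3).tolist())
E
```

```text
pics
{'time': np.float64(0.0), 'joint_pos': array([-1.177,  0.707, -0.028,  1.485,  0.022,  0.951, -0.076]), 'dq': array([ 0.001,  0.002, -0.   , -0.   ,  0.002, -0.002,  0.002]), 'tau': array([-0.0000e+00, -8.8321e+01,  1.2340e+00, -2.3617e+01,  1.7000e-02,
        6.0000e-03, -0.0000e+00]), 'eef_pos': array([0.243, 0.521, 0.303]), 'ee_rot': array([-0.   ,  0.216,  0.976, -0.001]), 'force': array([-0.445, -0.173, -0.088]), 'torque': array([-0.014, -0.003, -0.03 ]), 'grip_force': np.float64(0.0), 'grip_width': np.float64(0.085)} 0.0726
scene [[0.591, -0.627, 0.507, -0.128], [-0.807, -0.446, 0.388, -0.526], [-0.017, -0.638, -0.77, 1.067], [0.0, 0.0, 0.0, 1.0]]
top [[0.009, -0.99, 0.144, 0.428], [-1.0, -0.005, 0.028, -0.014], [-0.027, -0.144, -0.989, 0.995], [0.0, 0.0, 0.0, 1.0]]
```

View pics/top0.png

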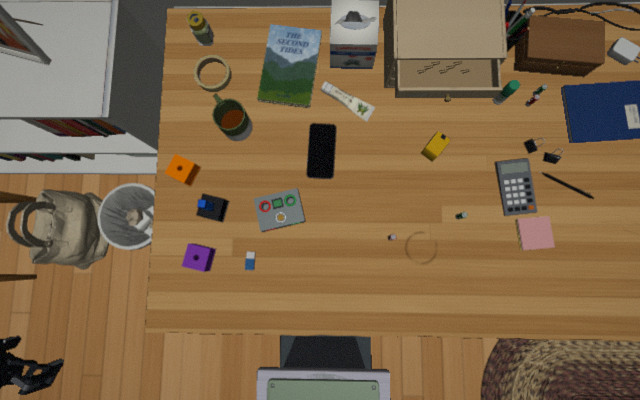

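View pics/scene0.png

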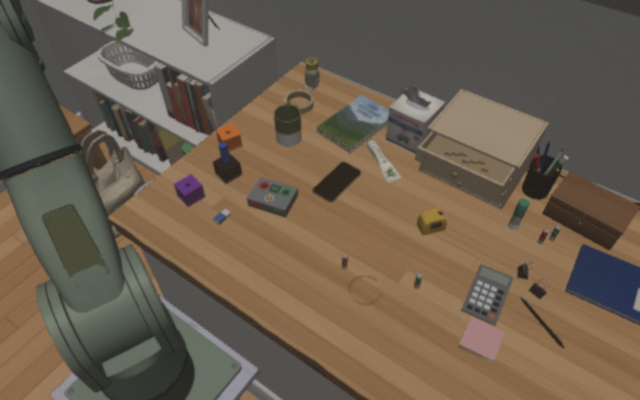

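The top view shows the tester at (280,210), with the red bore at (265,206), the green bore at (290,200) and the disc at (280,217). The red battery is at (391,237), the green one at (461,215), and the pair to leave alone is at (535,95). The black stand with the blue probe is at (210,206). The scene view agrees.

```bash
python3 - <<'E'
from h import *
D=np.load("top0.npz");p=D["p"];M={k:D[k] for k in("K","T")};M["k1"]=float(D["k1"])
hsv=cv2.cvtColor(p,cv2.COLOR_RGB2HSV).astype(int);H,S,V=hsv[...,0],hsv[...,1],hsv[...,2]
print(M["K"].tolist(),M["k1"])
def blob(name,m,box,z):
    x0,y0,x1,y1=box;k=np.zeros_like(m);k[y0:y1,x0:x1]=m[y0:y1,x0:x1]
    n,l,st,c=cv2.connectedComponentsWithStats(k.astype(np.uint8))
    for i in np.argsort(-st[1:,4])[:2]+1 if n>1 else []:
        print(name,c[i].round(1),st[i,4],onz(M,*c[i],z).round(4), st[i,:4])
R=((H<8)|(H>170))&(S>110);G=(H>45)&(H<90)&(S>70);B=(H>100)&(H<125)&(S>150)&(V>70)
blob("redring",R,(255,195,277,216),.032);blob("greenring",G,(283,190,300,210),.032)
blob("redbat",R,(380,225,402,248),.05);blob("greenbat",G,(450,205,472,225),.05)
blob("probe",B,(190,190,230,225),.114)
blob("eraser",B,(240,245,260,275),.013)
blob("disp",G,(270,195,283,212),.034)
blob("phone",V<40,(300,115,342,185),.008)
dark=(V<50);blob("stand",dark,(193,190,232,225),.048)
for n,b in(("redbat",(380,225,402,248)),("greenbat",(450,205,472,225))):
    print(n);print(np.round(D["d"][b[1]+6:b[3]-4,b[0]+5:b[2]-5:1],3).min())
c=cv2.resize(p[180:275,180:480],None,fx=2.66,fy=2.66,interpolation=cv2.INTER_CUBIC);save(c,"c0.png")
E
```

```text
[[393.31481148185696, 0.0, 318.28404405639674], [0.0, 393.31481148185696, 196.83273487256062], [0.0, 0.0, 1.0]] 0.011360636899576906
redring [264.5 205.8] 64 [0.5447 0.1457 0.032 ] [259 200  12  12]
greenring [289.6 199.6] 70 [0.5605 0.0837 0.032 ] [284 194  12  12]
redbat [389.  236.5] 2 [ 0.4706 -0.1571  0.05  ] [389 236   1   2]
greenbat [459.  215.8] 12 [ 0.5211 -0.324   0.05  ] [457 214   5   4]
probe [201.4 203.3] 60 [0.5396 0.2762 0.114 ] [198 199   8   9]
probe [206.7 208.3] 3 [0.5281 0.2637 0.114 ] [206 208   2   2]
eraser [249.4 263.9] 68 [0.4021 0.1822 0.013 ] [246 259   8  10]
disp [277.  202.8] 64 [0.552  0.1146 0.034 ] [273 199   9   9]
phone [321.  150.7] 1347 [0.6917 0.0076 0.008 ] [307 124  29  54]
stand [214.  208.1] 463 [0.5364 0.2667 0.048 ] [197 194  31  27]
stand [206. 204.] 3 [0.5463 0.2867 0.048 ] [206 203   1   3]
redbat
0.934
greenbat
0.0
```

View pics/c0.png

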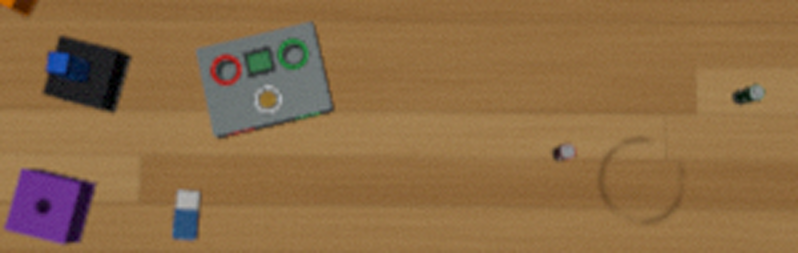

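>>> {"fn": "servo_tool", "kwargs": {
  "deltas": [0, 0, 0, 0.1774, 8.5, 0, 0, 0, 0.1774, 8.5, 0, 0, 0, 0.1774, 8.5, 0, 0, 0, 0.1774, 8.5, 0, 0, 0, 0.1774, 8.5, -5.0, 1.7, 0, 0, 6, -5.0, 1.7, 0, 0, 6, -5.0, 1.7, 0, 0, 6, -5.0, 1.7, 0, 0, 6, -5.0, 1.7, 0, 0, 6, -5.0, 1.7, 0, 0, 6, -5.0, 1.7, 0, 0, 6]
}}

```text
time: 1.6
eef_pos: [0.4447, 0.2096, 0.3038]
ee_rot: [-0.0, 0.614, 0.789, -0.0]
force: [1.1, -0.1, 0.5]
grip_width: 0.0599
grip_force: 0.0
```

```bash
cat >> h.py <<'E'
def pose():
    s=manip.state(); w,x,y,z=s["ee_rot"]
    ty=np.array([2*(x*y-w*z),1-2*(x*x+z*z)])  # world xy of tool y
    return s,np.degrees(np.arctan2(ty[1],ty[0]))
def go(t,phi=None):
    s,a=pose(); d=np.array(t)-s["eef_pos"]; r=np.radians(a if phi is None else phi)
    print("pos",s["eef_pos"].round(4),"phi",round(a,2),"turn",None if phi is None else round(np.radians(a-phi),3),
     "delta cm",(100*np.array([-d[0]*np.sin(r)+d[1]*np.cos(r),d[0]*np.cos(r)+d[1]*np.sin(r),-d[2]])).round(2),"t",round(float(s["time"]),2))
E
python3 - <<'E'
from h import *
p,d,M=cam("wrist");save(p,"w1.png");np.savez("w1.npz",p=p,d=d,**M);print(np.round(M["T"],3).tolist(),M["K"])
go([.46,-.16,.25],14.3)
E
```

```text
[[0.969, 0.238, 0.065, 0.428], [0.246, -0.935, -0.256, 0.274], [0.0, 0.264, -0.965, 0.373], [0.0, 0.0, 0.0, 1.0]] [[345.68197833   0.         313.92740236]
 [  0.         345.68197833 204.56081204]
 [  0.           0.           1.        ]]
pos [0.448  0.2033 0.304 ] phi 13.79 turn -0.009 delta cm [-35.5   -7.81   5.4 ] t 1.65
```

View pics/w1.png

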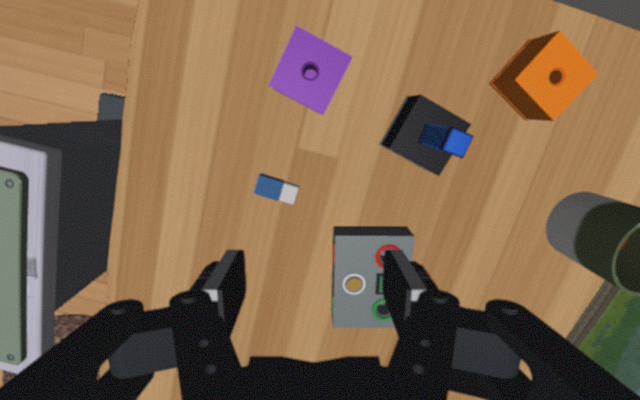

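The wrist view shows the disc at (354,284), the red ring at (388,257), the green ring at (382,309) and the blue probe top at (459,143). Next is the red battery.

>>> {"fn": "servo_tool", "kwargs": {
  "deltas": [-5.1, -1.1, 0.7, -0.009, 6, -5.1, -1.1, 0.7, 0, 6, -5.1, -1.1, 0.7, 0, 6, -5.1, -1.1, 0.7, 0, 6, -5.1, -1.1, 0.7, 0, 6, -5.1, -1.1, 0.7, 0, 5, -4.9, -1.2, 1.2, 0, 5, 0, 0, 0, 0, 5, 0, 0, 0, 0, 5, 0, 0, 0, 0, 5]
}}

```text
time: 2.9
eef_pos: [0.4585, -0.1509, 0.2501]
ee_rot: [-0.0, 0.61, 0.792, 0.0]
force: [1.2, 0.7, 0.5]
grip_width: 0.0499
grip_force: 0.0
```

```bash
python3 - <<'E'
from h import *
p,d,M=cam("wrist");save(p,"w2.png");np.savez("w2.npz",p=p,d=d,**M)
go([.4706,-.157,.25],14.3)
E
```

```text
pos [ 0.4585 -0.151   0.2501] phi 14.82 turn 0.009 delta cm [-0.87  1.02  0.01] t 2.95
```

View pics/w2.png

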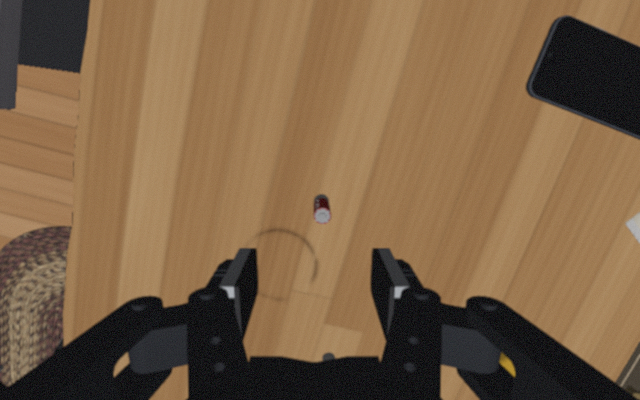

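The red battery is at (322,210), with its silver top face near (322,216).

```bash
cat >> h.py <<'E'
def load(f):
    D=np.load(f);return D["p"],D["d"],{"K":D["K"],"T":D["T"],"k1":float(D["k1"])}
def blobs(p,f,box,z,M,n=2):
    hsv=cv2.cvtColor(p,cv2.COLOR_RGB2HSV).astype(int); m=f(hsv[...,0],hsv[...,1],hsv[...,2])
    x0,y0,x1,y1=box;k=np.zeros(m.shape,np.uint8);k[y0:y1,x0:x1]=m[y0:y1,x0:x1]
    N,l,st,c=cv2.connectedComponentsWithStats(k)
    for i in (np.argsort(-st[1:,4])[:n]+1 if N>1 else []):
        mid=(st[i,0]+(st[i,2]-1)/2,st[i,1]+(st[i,3]-1)/2)
        print(c[i].round(1),st[i].tolist(),"c",onz(M,*c[i],z).round(4),"box",onz(M,*mid,z).round(4))
E
python3 - <<'E'
from h import *
p,d,M=load("w2.npz")
silver=lambda H,S,V:(S<60)&(V>110)
blobs(p,silver,(305,185,340,235),.05,M)
blobs(p,lambda H,S,V:((H<8)|(H>165))&(S>80)&(V<140),(305,185,340,235),.03,M)
print(np.round(d[190:230:4,310:336:3],3)); print(onz(M,322,216,.05),onz(M,321,197,0))
go([0,0,0])
E
```

```text
[322.  215.4] [315, 208, 15, 15, 183] c [ 0.4689 -0.1652  0.05  ] box [ 0.4688 -0.1648  0.05  ]
[322.3 204. ] [314, 198, 15, 15, 102] c [ 0.4685 -0.1609  0.03  ] box [ 0.4677 -0.1621  0.03  ]
[315.3 201.7] [315, 201, 2, 2, 3] c [ 0.4621 -0.1605  0.03  ] box [ 0.4622 -0.1603  0.03  ]
[[0.328 0.329 0.329 0.329 0.33  0.329 0.329 0.329 0.328]
 [0.33  0.33  0.33  0.326 0.327 0.329 0.329 0.329 0.33 ]
 [0.329 0.331 0.317 0.312 0.312 0.315 0.33  0.33  0.332]
 [0.331 0.323 0.303 0.299 0.299 0.302 0.314 0.331 0.33 ]
 [0.332 0.31  0.292 0.286 0.287 0.288 0.297 0.332 0.333]
 [0.333 0.296 0.282 0.282 0.282 0.282 0.283 0.334 0.335]
 [0.334 0.284 0.283 0.282 0.282 0.283 0.283 0.335 0.335]
 [0.336 0.335 0.284 0.283 0.283 0.284 0.285 0.336 0.336]
 [0.336 0.336 0.337 0.285 0.286 0.286 0.338 0.338 0.337]
 [0.339 0.338 0.337 0.338 0.338 0.338 0.338 0.338 0.339]]
[ 0.46907258 -0.16566885  0.05      ] [ 0.46834806 -0.16224697  0.        ]
pos [ 0.4585 -0.151   0.2501] phi 14.82 turn None delta cm [ 26.33 -40.46  25.01] t 2.95
```

>>> {"fn": "servo_tool", "kwargs": {
  "deltas": [-1.6, 0.65, 2, 0, 5, 0, 0, 4, 0, 5, 0, 0, 4, 0, 5, 0, 0, 3, 0, 4, 0, 0, 1.75, 0, 4, 0, 0, 0, 0, 3, 0, 0, 0, 0, 3, 0, 0, 0, 0, 3]
}}

```text
time: 3.95
eef_pos: [0.469, -0.1658, 0.1032]
ee_rot: [0.001, 0.611, 0.792, 0.0]
force: [1.0, 0.5, -0.1]
grip_width: 0.0295
grip_force: 0.0
```

```bash
python3 - <<'E'
from h import *
p,d,M=cam("wrist");save(p,"w3.png");np.savez("w3.npz",p=p,d=d,**M)
go([.469,-.165,.1026],14.3)
blobs(p,lambda H,S,V:(S<60)&(V>110),(270,180,370,330),.05,M,4)
E
```

```text
pos [ 0.4689 -0.1658  0.1031] phi 14.74 turn 0.008 delta cm [0.08 0.03 0.05] t 4.0
[314.8 283.2] [299, 269, 33, 29, 700] c [ 0.4689 -0.1651  0.05  ] box [ 0.469 -0.165  0.05 ]
[365.6 287.6] [363, 283, 7, 11, 64] c [ 0.4889 -0.1619  0.05  ] box [ 0.4891 -0.162   0.05  ]
```

View pics/w3.png

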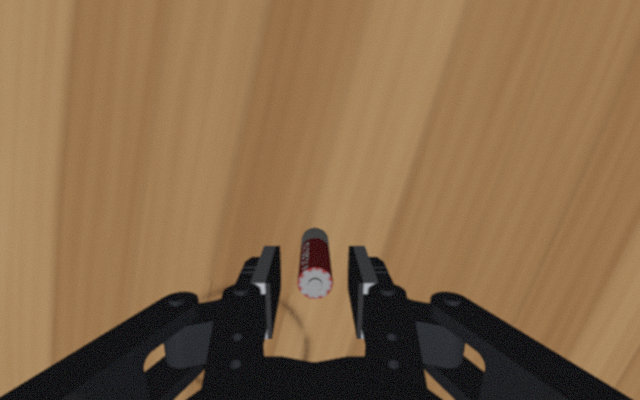

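The battery stands between the pads, with its top at (315,283). I'll close on it and lift.

>>> {"fn": "servo_tool", "kwargs": {
  "deltas": [0.08, 0, 0, 0, 0, 0, 0, 0, 0, 0, 0, 0, 0, 0, 0, 0, 0, 0, 0, 0, 0, 0, 0, 0, 0, 0, 0, -2, 0, 0, 0, 0, -4, 0, 0, 0, 0, -4, 0, 0]
}}

```text
time: 5.0
eef_pos: [0.4682, -0.165, 0.2037]
ee_rot: [-0.0, 0.611, 0.792, -0.0]
force: [0.4, -0.3, -0.5]
grip_width: 0.0121
grip_force: 58.6
```

```bash
python3 - <<'E'
from h import *
go([.5447,.1457,.2],14.3)
go([.5447-.03,.1457,.2],14.3)
E
```

```text
pos [ 0.4682 -0.165   0.2037] phi 14.72 turn 0.007 delta cm [28.22 15.08  0.37] t 5.0
pos [ 0.4682 -0.165   0.2037] phi 14.72 turn 0.007 delta cm [28.96 12.18  0.37] t 5.0
```

>>> {"fn": "servo_tool", "kwargs": {
  "deltas": [3, 2, 0, 0.007, 0, 4.5, 3, 0, 0, 0, 5, 4, 0, 0, 0, 4.5, 4, 0, 0, 0, 3, 2, 0, 0, 0, 0, 0, 0, 0, 0, 0, 0, 0, 0, 0, 0, 0, 0, 0, 0]
}}

```text
time: 6.0
eef_pos: [0.5633, 0.0633, 0.2026]
ee_rot: [0.0, 0.614, 0.789, -0.0]
force: [-0.1, -0.3, -0.8]
grip_width: 0.0124
grip_force: 58.6
```

```bash
python3 - <<'E'
from h import *
p,d,M=cam("wrist");save(p,"w4.png");np.savez("w4.npz",p=p,d=d,**M)
go([.5447,.1457,.2],14.3)
R=lambda H,S,V:((H<8)|(H>172))&(S>120)
G=lambda H,S,V:(H>45)&(H<90)&(S>70)
blobs(p,R,(0,0,640,400),.032,M,4);print()
blobs(p,G,(0,0,640,400),.032,M,4)
E
```

```text
pos [0.5633 0.0634 0.2025] phi 14.24 turn -0.001 delta cm [8.43 0.23 0.25] t 6.05
[314.9  79.5] [294, 57, 43, 46, 734] c [0.5424 0.1469 0.032 ] box [0.5425 0.147  0.032 ]
[318.1 256.8] [304, 240, 26, 35, 601] c [0.5759 0.0253 0.032 ] box [0.5748 0.0248 0.032 ]
[299.3 272. ] [298, 267, 5, 11, 34] c [0.5652 0.0095 0.032 ] box [0.5657 0.0097 0.032 ]
[301.1 252.4] [300, 250, 5, 6, 13] c [0.5627 0.0256 0.032 ] box [0.5634 0.0256 0.032 ]

[314.5 129.2] [303, 114, 25, 31, 729] c [0.5501 0.1156 0.032 ] box [0.5504 0.1159 0.032 ]
[314.3 175.4] [294, 156, 41, 40, 646] c [0.5579 0.0847 0.032 ] box [0.5577 0.0845 0.032 ]
[634.5 300.8] [622, 278, 18, 39, 311] c [0.8379 0.0495 0.032 ] box [0.8326 0.0518 0.032 ]
[638.7 248.8] [638, 247, 2, 5, 6] c [0.8178 0.0918 0.032 ] box [0.8178 0.0916 0.032 ]
```

View pics/w4.png

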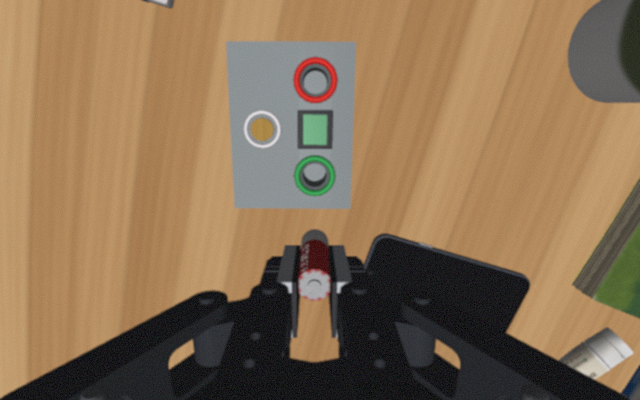

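The wrist view shows the red ring at (315,80), the green ring at (314,175), the disc at (262,129) and the held battery upright at (315,283). Next I'll move over the red bore.

>>> {"fn": "servo_tool", "kwargs": {
  "deltas": [4, 0.03, 0, 0, 0, 4.58, 0.03, 0, 0, 0, 0, 0, 3, 0, 0, 0, 0, 2.3, 0, 0, 0, 0, 0, 0, 0, 0, 0, 0, 0, 0, 0, 0, 0, 0, 0]
}}

```text
time: 6.92
eef_pos: [0.5432, 0.1477, 0.1504]
ee_rot: [0.0, 0.614, 0.79, 0.001]
force: [0.3, 0.0, -0.1]
grip_width: 0.0124
grip_force: 58.6
```

```bash
python3 - <<'E'
from h import *
p,d,M=cam("wrist");save(cv2.resize(p[150:330,200:440],None,fx=3,fy=3),"w5.png");np.savez("w5.npz",p=p,d=d,**M)
go([.5428,.1467,.15],14.3)
R=lambda H,S,V:((H<8)|(H>172))&(S>120)
blobs(p,R,(0,0,640,400),.032,M,4);print()
E
```

```text
pos [0.5431 0.1477 0.1502] phi 14.31 turn 0.0 delta cm [-0.09 -0.05  0.02] t 6.97
[312.5 224.6] [288, 208, 50, 39, 671] c [0.5415 0.1505 0.032 ] box [0.5418 0.1491 0.032 ]
[318.1 256.8] [306, 240, 25, 34, 595] c [0.5496 0.132  0.032 ] box [0.5495 0.1321 0.032 ]
[299.2 272.1] [297, 265, 5, 13, 34] c [0.5411 0.1195 0.032 ] box [0.5409 0.1202 0.032 ]
[300.7 251.8] [299, 248, 6, 8, 16] c [0.5389 0.1325 0.032 ] box [0.5393 0.1328 0.032 ]
```

View pics/w5.png

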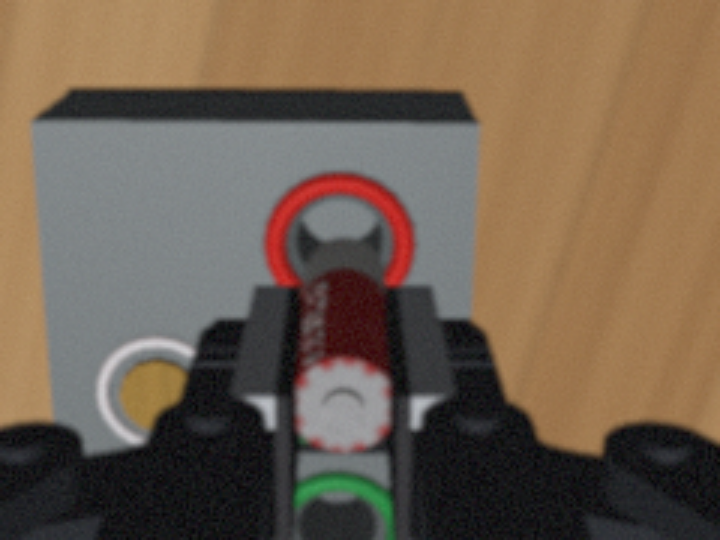

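The red ring (crop centre about (340,245)) sits behind the battery's lower end, and the two line up sideways. I'll compare their positions numerically.

```bash
python3 - <<'E'
from h import *
p,d,M=load("w5.npz")
h=cv2.cvtColor(p,cv2.COLOR_RGB2HSV).astype(int)
m=(((h[...,0]<8)|(h[...,0]>172))&(h[...,1]>120)).astype(np.uint8);m[:,:280]=0;m[:,345:]=0;m[238:]=0
ys=[];pts=[]
for r in range(209,238):
    c=np.flatnonzero(m[r])
    if len(c): pts+=[onz(M,c[0]-.5,r,.032)[:2],onz(M,c[-1]+.5,r,.032)[:2]]
P=np.array(pts);A=np.c_[2*P,np.ones(len(P))];s=np.linalg.lstsq(A,(P**2).sum(1),rcond=None)[0]
print("ring",s[:2],"R",np.sqrt(s[2]+s[:2]@s[:2]))
blobs(p,lambda H,S,V:(S<60)&(V>110),(296,265,335,302),.097,M,1)
go([*s[:2],.1124],14.3)
E
```

```text
ring [0.54259968 0.14660377] R 0.014299290878760099
[313.9 285.2] [299, 271, 31, 31, 717] c [0.543  0.1474 0.097 ] box [0.5431 0.1471 0.097 ]
pos [0.5431 0.1477 0.1502] phi 14.31 turn 0.0 delta cm [-0.09 -0.07  3.78] t 6.97
```

>>> {"fn": "servo_tool", "kwargs": {
  "deltas": [-0.07, -0.06, 0.8, 0, 0, 0, 0, 0.8, 0, 0, 0, 0, 0.8, 0, 0, 0, 0, 0.8, 0, 0, 0, 0, 0.7, 0, 0, 0, 0, 0, 0, 0, 0, 0, 0, 0, 0]
}}

```text
time: 7.85
eef_pos: [0.5424, 0.1469, 0.1103]
ee_rot: [-0.0, 0.613, 0.79, -0.0]
force: [-0.1, -0.2, -0.2]
grip_width: 0.0123
grip_force: 62.9
```

>>> {"fn": "servo_tool", "kwargs": {
  "deltas": [0, 0, 0.15, 0, 0, 0, 0, 0, 0, 0]
}}

```text
time: 8.1
eef_pos: [0.5424, 0.1469, 0.109]
ee_rot: [0.0, 0.613, 0.79, 0.0]
force: [-1.0, 0.5, 4.8]
grip_width: 0.0127
grip_force: 63.6
```

>>> {"fn": "servo_tool", "kwargs": {
  "deltas": [0, 0, 0, 0, 3.2, 0, 0, 0, 0, 3.2, 0, 0, 0, 0, 3.2, 0, 0, -2, 0, 3.2, 0, 0, -4, 0, 5, 0, 0, -4, 0, 5, 0, 0, -2, 0, 5, 0, 0, 0, 0, 5, 0, 0, 0, 0, 5]
}}

```text
time: 9.22
eef_pos: [0.5422, 0.1469, 0.2282]
ee_rot: [-0.0, 0.613, 0.79, -0.0]
force: [1.1, 0.8, 0.2]
grip_width: 0.0503
grip_force: 0.0
```

```bash
python3 - <<'E'
from h import *
p,d,M=cam("wrist");save(p,"w6.png");np.savez("w6.npz",p=p,d=d,**M)
P,D,T=load("top0.npz")
g=onz(T,464.3,214.6,.05);print(g)
# depth of the red battery top -> world z
blobs(p,lambda H,S,V:(S<60)&(V>110),(290,180,340,300),.058,M,2)
K=M["K"]
for (u,v) in [(315,v) for v in range(190,260,8)]:
    o,r=ray(M,u,v);z=d[v,u];print(v,(o+r*z).round(4))
go([g[0],g[1],.22],14.3)
E
```

```text
[ 0.52418051 -0.33660295  0.05      ]
[314.4 240.4] [290, 180, 50, 117, 3192] c [0.5487 0.1211 0.058 ] box [0.5483 0.123  0.058 ]
[314.1 263.7] [308, 261, 13, 7, 69] c [0.5532 0.1029 0.058 ] box [0.5531 0.1026 0.058 ]
190 [0.541  0.153  0.0343]
198 [0.5412 0.1522 0.0563]
206 [0.5426 0.1466 0.0571]
214 [0.5443 0.1401 0.055 ]
222 [0.5478 0.1268 0.0319]
230 [0.5493 0.1208 0.0337]
238 [0.5511 0.1139 0.0331]
246 [0.5529 0.1068 0.0323]
254 [0.5547 0.0998 0.0319]
pos [0.5421 0.1469 0.228 ] phi 14.32 turn 0.0 delta cm [-46.41 -13.68   0.8 ] t 9.28
```

The red battery is seated: its top is at about z = 57 mm, centred at (.5426,.1466). Next is the green battery.

>>> {"fn": "servo_tool", "kwargs": {
  "deltas": [-5.16, -1.52, 0, 0, 5, -5.16, -1.52, 0, 0, 5, -5.16, -1.52, 0, 0, 5, -5.16, -1.52, 0, 0, 5, -5.16, -1.52, 0, 0, 5, -5.16, -1.52, 0, 0, 5, -5.16, -1.52, 0, 0, 5, -5.16, -1.52, 0, 0, 5, -5.16, -1.52, 0, 0, 5, 0, 0, 0, 0, 5, 0, 0, 0, 0, 5, 0, 0, 0, 0, 5]
}}

```text
time: 10.78
eef_pos: [0.525, -0.3358, 0.2286]
ee_rot: [-0.0, 0.613, 0.79, 0.0]
force: [0.7, 0.1, 0.5]
grip_width: 0.0502
grip_force: 0.0
```

```bash
python3 - <<'E'
from h import *
p,d,M=cam("wrist");save(p,"w7.png");np.savez("w7.npz",p=p,d=d,**M)
s,_=pose();K=M["K"]
g=onz(M,0,0,0)
blobs(p,lambda H,S,V:(S<60)&(V>110),(270,150,370,300),.05,M,3)
blobs(p,lambda H,S,V:(H>45)&(H<95)&(S>60),(270,150,370,300),.03,M,3)
go([.5242,-.3366,.1031],14.3)
E
```

```text
[312.3 201.8] [303, 193, 19, 18, 258] c [ 0.5234 -0.3353  0.05  ] box [ 0.5232 -0.3352  0.05  ]
[313.3 189.2] [306, 184, 14, 11, 79] c [ 0.5228 -0.3302  0.03  ] box [ 0.5222 -0.3302  0.03  ]
[304.5 196.5] [304, 196, 2, 2, 2] c [ 0.5175 -0.3378  0.03  ] box [ 0.5175 -0.3378  0.03  ]
pos [ 0.5251 -0.3359  0.2288] phi 14.4 turn 0.002 delta cm [-0.05 -0.1  12.57] t 10.82
```

View pics/w7.png

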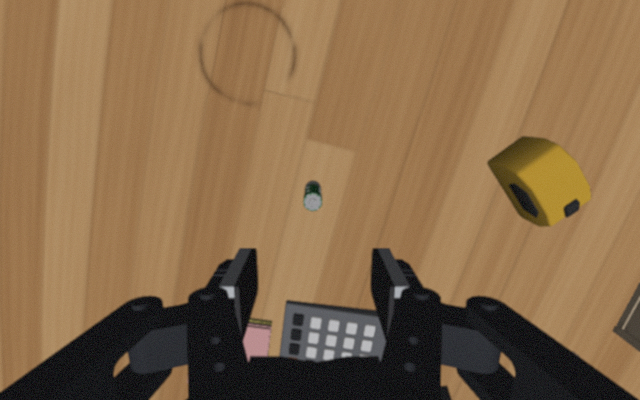

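The green battery is at (312,200), between the open fingers.

>>> {"fn": "servo_tool", "kwargs": {
  "deltas": [0.1, -0.16, 3, 0, 4.5, 0, 0, 4, 0, 4, 0, 0, 4, 0, 3.5, 0, 0, 1.55, 0, 3.5, 0, 0, 0, 0, 3.5, 0, 0, 0, 0, 0, 0, 0, 0, 0, 0, 0, 0, 0, 0, 0, 0, 0, 0, 0, 0, 0, 0, 0, 0, 0, 0, 0, 0, 0, 0, 0, 0, 0, 0, 0]
}}

```text
time: 12.32
eef_pos: [0.5235, -0.3366, 0.1051]
ee_rot: [0.001, 0.613, 0.79, 0.0]
force: [-0.6, 0.2, 6.3]
grip_width: 0.0119
grip_force: 58.5
```

>>> {"fn": "servo_tool", "kwargs": {
  "deltas": [0, 0, -2, 0, 0, 0, 0, -4, 0, 0, 0, 0, -4, 0, 0, 0, 0, 0, 0, 0]
}}

```text
time: 12.82
eef_pos: [0.5238, -0.3369, 0.208]
ee_rot: [0.003, 0.613, 0.79, 0.0]
force: [-0.3, -0.7, -0.0]
grip_width: 0.0124
grip_force: 58.5
```

```bash
python3 - <<'E'
from h import *
go([.5578,.0846,.15],14.3)
E
```

```text
pos [ 0.5238 -0.3369  0.208 ] phi 14.32 turn 0.0 delta cm [40.   13.71  5.8 ] t 12.82
```

>>> {"fn": "servo_tool", "kwargs": {
  "deltas": [4, 1.2, 0, 0, 0, 5, 1.71, 0, 0, 0, 5.5, 1.9, 0, 0, 0, 5.5, 1.9, 0, 0, 0, 5.5, 1.9, 0, 0, 0, 5.5, 1.9, 0, 0, 0, 5, 1.7, 0, 0, 0, 4, 1.5, 0, 0, 0, 0, 0, 2.5, 0, 0, 0, 0, 2.8, 0, 0, 0, 0, 0, 0, 0, 0, 0, 0, 0, 0]
}}

```text
time: 14.32
eef_pos: [0.5571, 0.0851, 0.1517]
ee_rot: [0.0, 0.614, 0.79, 0.0]
force: [-0.1, 0.3, -0.1]
grip_width: 0.0123
grip_force: 58.6
```

```bash
python3 - <<'E'
from h import *
p,d,M=cam("wrist");save(cv2.resize(p[150:330,200:440],None,fx=3,fy=3),"w8.png");np.savez("w8.npz",p=p,d=d,**M)
h=cv2.cvtColor(p,cv2.COLOR_RGB2HSV).astype(int)
m=((h[...,0]>45)&(h[...,0]<90)&(h[...,1]>100)&(h[...,2]>80)).astype(np.uint8)
n,l,st,c=cv2.connectedComponentsWithStats(m)
for i in range(1,n):
    if st[i,4]>60: print(i,st[i],c[i].round(1))
s,_=pose()
blobs(p,lambda H,S,V:(S<60)&(V>110),(296,265,335,305),s["eef_pos"][2]-.054,M,1)
go([.5578,.0846,.15],14.3)
E
```

```text
4 [291 207  49  39 638] [315.2 223.8]
[313.6 279.2] [299, 265, 31, 30, 740] c [0.5563 0.0871 0.0978] box [0.5565 0.087  0.0978]
pos [0.5572 0.0852 0.1518] phi 14.31 turn 0.0 delta cm [-0.07  0.04  0.18] t 14.38
```

View pics/w8.png

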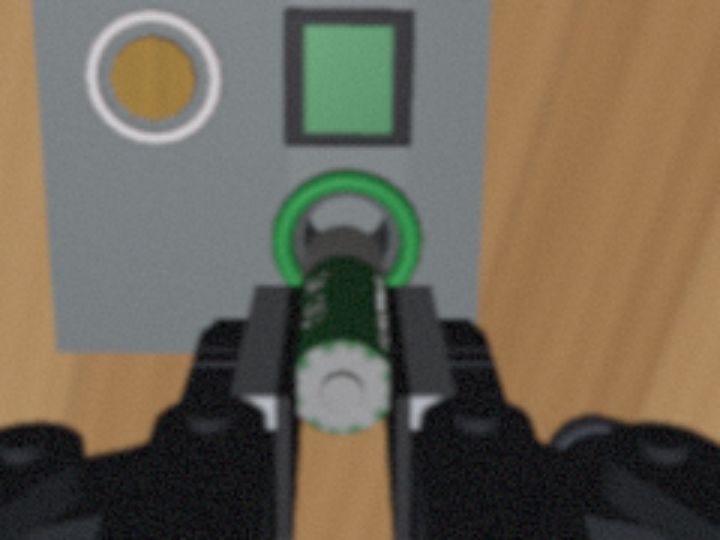

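The green ring is centred near crop (347,240), the battery's lower end sits about 1.5 px left of it, and the disc is at crop (153,78). I'll fit the ring.

```bash
python3 - <<'E'
from h import *
p,d,M=load("w8.npz")
h=cv2.cvtColor(p,cv2.COLOR_RGB2HSV).astype(int)
m=((h[...,0]>45)&(h[...,0]<90)&(h[...,1]>100)&(h[...,2]>80)).astype(np.uint8);m[:205]=0;m[238:]=0;m[:,:285]=0;m[:,345:]=0
pts=[]
for r in range(208,238):
    c=np.flatnonzero(m[r])
    if len(c): pts+=[onz(M,c[0]-.5,r,.032)[:2],onz(M,c[-1]+.5,r,.032)[:2]]
P=np.array(pts);A=np.c_[2*P,np.ones(len(P))];s=np.linalg.lstsq(A,(P**2).sum(1),rcond=None)[0]
print("ring",s[:2],"R",np.sqrt(s[2]+s[:2]@s[:2]))
t,_=pose();off=np.array([.5564,.0870])-t["eef_pos"][:2]
go([*(s[:2]-off),.1124],14.3)
blobs(p,lambda H,S,V:(H>12)&(H<28)&(S>130),(232,158,272,195),.034,M,1)
blobs(p,lambda H,S,V:(S<40)&(V>150),(225,150,277,200),.032,M,1)
E
```

```text
ring [0.55787726 0.08442588] R 0.014237529563145038
pos [0.5572 0.0852 0.1518] phi 14.31 turn 0.0 delta cm [-0.29  0.08  3.94] t 14.38
[250.6 175.5] [238, 163, 26, 26, 532] c [0.5154 0.1073 0.034 ] box [0.5154 0.1073 0.034 ]
[250.8 174.8] [228, 153, 46, 45, 560] c [0.5152 0.1072 0.032 ] box [0.515  0.1071 0.032 ]
```

>>> {"fn": "servo_tool", "kwargs": {
  "deltas": [-0.27, 0.08, 0.6, 0, 0, 0, 0, 0.7, 0, 0, 0, 0, 0.7, 0, 0, 0, 0, 0.7, 0, 0, 0, 0, 0.6, 0, 0, 0, 0, 0.5, 0, 0, 0, 0, 0, 0, 0]
}}

```text
time: 15.25
eef_pos: [0.5584, 0.0828, 0.113]
ee_rot: [0.0, 0.613, 0.79, 0.0]
force: [-2.3, -0.3, 14.7]
grip_width: 0.0123
grip_force: 60.1
```

>>> {"fn": "servo_tool", "kwargs": {
  "deltas": [0, 0, 0, 0, 3.2, 0, 0, 0, 0, 3.2, 0, 0, 0, 0, 3.2, 0, 0, -2, 0, 3.2, 0, 0, -4, 0, 5, 0, 0, -4, 0, 5, 0, 0, -2, 0, 5, 0, 0, 0, 0, 5, 0, 0, 0, 0, 5]
}}

```text
time: 16.38
eef_pos: [0.558, 0.0828, 0.2316]
ee_rot: [-0.0, 0.613, 0.79, -0.0]
force: [-0.1, -0.2, 0.7]
grip_width: 0.0499
grip_force: 0.0
```

```bash
python3 - <<'E'
from h import *
p,d,M=cam("wrist");save(p,"w9.png");np.savez("w9.npz",p=p,d=d,**M)
for cx,cy in((.5426,.1466),(.5578,.0845)):
    Ti=np.linalg.inv(M["T"]);q=Ti@[cx,cy,.058,1];u=int(M["K"][0,0]*q[0]/q[2]+M["K"][0,2]);v=int(M["K"][1,1]*q[1]/q[2]+M["K"][1,2])
    print(u,v)
    for dv in range(-12,13,4):
        o,r=ray(M,u,v+dv);print((o+r*d[v+dv,u]).round(4))
go([.53,.25,.25],14.3)
E
```

```text
315 111
[0.5398 0.1553 0.0313]
[0.5406 0.152  0.056 ]
[0.5413 0.1494 0.0556]
[0.5419 0.1469 0.0578]
[0.5426 0.1443 0.0581]
[0.5433 0.1417 0.0569]
[0.5442 0.1382 0.0315]
314 202
[0.5557 0.0904 0.0452]
[0.5559 0.0897 0.0554]
[0.5566 0.0871 0.0564]
[0.5572 0.0847 0.0585]
[0.558  0.0815 0.0577]
[0.5588 0.0784 0.0571]
[0.5614 0.068  0.0318]
pos [0.558  0.0828 0.2315] phi 14.33 turn 0.0 delta cm [16.9   1.42 -1.85] t 16.43
```

View pics/w9.png

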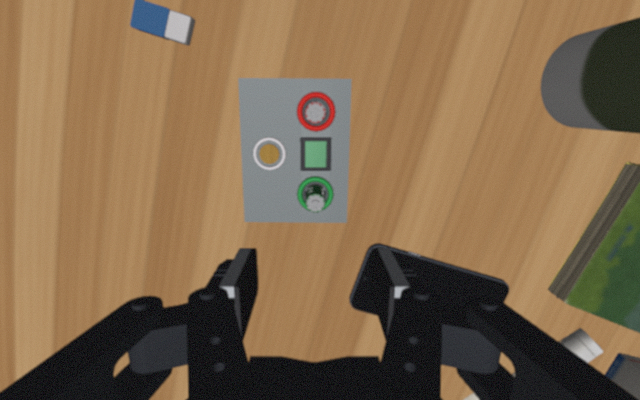

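Both batteries are seated: tops are at about 58 mm, at (316,111) and (315,202). Next is the probe, which I'll measure by numbers only because the picture quota is used up (11 viewed, one over).

>>> {"fn": "servo_tool", "kwargs": {
  "deltas": [4.7, 0.6, -1, 0, 6, 4.7, 0.6, -1, 0, 6, 4.7, 0.6, -1, 0, 6, 4.6, 0.6, -1, 0, 6, 0, 0, 0, 0, 6, 0, 0, 0, 0, 6, 0, 0, 0, 0, 6]
}}

```text
time: 17.3
eef_pos: [0.5355, 0.2688, 0.272]
ee_rot: [0.0, 0.614, 0.789, -0.0]
force: [0.4, 0.6, -0.3]
grip_width: 0.06
grip_force: 0.0
```

```bash
cat >> h.py <<'E'
def probe(p,d,M,ztop):
    h=cv2.cvtColor(p,cv2.COLOR_RGB2HSV).astype(int);m=(h[...,0]>100)&(h[...,0]<125)&(h[...,1]>130)&(h[...,2]>40)
    n,l,st,c=cv2.connectedComponentsWithStats(m.astype(np.uint8))
    for i in range(1,n):
        if st[i,4]<150: continue
        vs,us=np.nonzero(l==i);W=np.array([(lambda o,r:o+r*d[v,u])(*ray(M,u,v)) for v,u in zip(vs,us)])
        k=W[:,2]>ztop-.008
        print("blob",st[i],"zmax",W[:,2].max().round(4),"Vtop",np.median(h[vs,us,2][k]) if k.any() else 0,"Vside",np.median(h[vs,us,2][~k]) if (~k).any() else 0,k.sum())
        if k.sum()>60:
            P=np.array([onz(M,u,v,ztop)[:2] for v,u in zip(vs[k],us[k])])
            (c0,wh,a)=cv2.minAreaRect((P*1000).astype(np.float32));print("rect mm",np.round(c0,1),np.round(wh,1),"angle",round(a,1),"mean",P.mean(0).round(4))
E
python3 - <<'E'
from h import *
p,d,M=cam("wrist");np.savez("w10.npz",p=p,d=d,**M)
probe(p,d,M,.114)
blobs(p,lambda H,S,V:V<45,(150,60,500,260),.048,M,2)
go([.54,.276,.2],14.3)
E
```

```text
blob [ 306  168   32   46 1031] zmax 0.3416 Vtop 203.0 Vside 74.0 709
rect mm [537.5 280.9] [22.5 19.9] angle 83.9 mean [0.5379 0.279 ]
blob [152 214  28  26 482] zmax 0.3416 Vtop 143.0 Vside 141.0 3
[333.2 147.7] [308, 134, 52, 29, 108] c [0.5421 0.3073 0.048 ] box [0.5424 0.3072 0.048 ]
[389.3 255.7] [385, 251, 11, 9, 67] c [0.6179 0.2249 0.048 ] box [0.6183 0.2258 0.048 ]
pos [0.5355 0.2689 0.2721] phi 14.24 turn -0.001 delta cm [0.58 0.61 7.21] t 17.35
```

```bash
cat >> h.py <<'E'
def ptop(p,M,ztop,box):
    h=cv2.cvtColor(p,cv2.COLOR_RGB2HSV).astype(int);m=((h[...,0]>100)&(h[...,0]<125)&(h[...,1]>130)&(h[...,2]>140))
    k=np.zeros(m.shape,np.uint8);x0,y0,x1,y1=box;k[y0:y1,x0:x1]=m[y0:y1,x0:x1]
    n,l,st,c=cv2.connectedComponentsWithStats(k);i=1+np.argmax(st[1:,4])
    cs,_=cv2.findContours((l==i).astype(np.uint8),cv2.RETR_EXTERNAL,cv2.CHAIN_APPROX_NONE)
    P=np.array([onz(M,u,v,ztop)[:2] for u,v in cs[0][:,0]])*1000
    c0,wh,a=cv2.minAreaRect(P.astype(np.float32));vs,us=np.nonzero(l==i);mm=onz(M,us.mean(),vs.mean(),ztop)
    print(st[i],"rect",np.round(c0,1),np.round(wh,1),"angle",round(a,1),"mean",mm.round(4))
E
python3 - <<'E'
from h import *
p,d,M=load("w10.npz");ptop(p,M,.114,(295,160,350,225))
print((cv2.cvtColor(p,cv2.COLOR_RGB2HSV)[165:216:3,304:342:3,2]))
E
```

```text
[307 184  30  29 572] rect [538.3 278.5] [16.6 16.5] angle 84.1 mean [0.5382 0.2786 0.114 ]
[[ 74  71  67  66  69  71  69  72  69  69  70  67  66]
 [ 72  69  74  61  59  51  66  73  69  69  67  68  66]
 [ 73  66  66  87  87  69  65  49  50  64  68  66  66]
 [ 69  72  64  82  76  67  68  70  67  61  55  65  69]
 [ 70  68  66  98  84  66  73  75  69  73  91  67  65]
 [ 67  68  91  97  55  66  68  72  73  56  87  75  66]
 [ 70  69 102  69 122  78  40  51  71  74  75  74  61]
 [ 67  71  85 126 212 199 170 125  63  43  61  92  64]
 [ 67  86  64 169 215 214 215 211 191 157 109  52  65]
 [ 69  97  90 200 214 214 212 213 213 208 206 133  55]
 [ 69  90 137 215 215 211 211 209 208 206 204 103  62]
 [ 65  76 185 215 214 209 209 211 205 207 176  60  64]
 [ 67 107 207 211 211 208 207 206 204 201 123  57  65]
 [ 64 143 209 214 206 207 205 207 202 187  77  64  57]
 [157 100 107 162 196 205 202 202 202 153  57  63  79]
 [168 166 156 104  71 118 168 191 196 105  59  59 146]
 [166 164 171 171 161 101  60  70 104  59  57  98 171]]
```

>>> {"fn": "servo_tool", "kwargs": {
  "deltas": [0, 0, 0, 0.176, 5.5, 0, 0, 0, 0.176, 5.5, 1, 0.18, 3, 0, 5.5, 0, 0, 4, 0, 5.5, 0, 0, 0, 0, 5.5, 0, 0, 0, 0, 5.5]
}}

```text
time: 18.1
eef_pos: [0.5387, 0.2793, 0.2038]
ee_rot: [0.0, 0.742, 0.67, 0.001]
force: [0.5, -0.3, 0.1]
grip_width: 0.0551
grip_force: 0.0
```

```bash
python3 - <<'E'
from h import *
p,d,M=cam("wrist");np.savez("w11.npz",p=p,d=d,**M)
ptop(p,M,.114,(260,130,370,330))
go([.5383,.2786,.1326],-5.9)
E
```

```text
[ 297  235   34   31 1024] rect [538.4 278.7] [16.  16.5] angle 84.1 mean [0.5385 0.2788 0.114 ]
pos [0.5387 0.2795 0.204 ] phi -5.87 turn 0.0 delta cm [-0.09 -0.03  7.14] t 18.15
```

>>> {"fn": "servo_tool", "kwargs": {
  "deltas": [-0.08, -0.03, 3, 0, 5, 0, 0, 3, 0, 4, 0, 0, 1.1, 0, 3.5, 0, 0, 0, 0, 3.5, 0, 0, 0, 0, 0, 0, 0, 0, 0, 0, 0, 0, 0, 0, 0, 0, 0, 0, 0, 0, 0, 0, 0, 0, 0, 0, 0, 0, 0, 0]
}}

```text
time: 19.4
eef_pos: [0.5381, 0.2791, 0.1328]
ee_rot: [0.0, 0.742, 0.67, 0.001]
force: [-0.9, -0.8, 7.6]
grip_width: 0.0173
grip_force: 58.3
```

```bash
python3 - <<'E'
from h import *
p,d,M=cam("wrist");np.savez("w12.npz",p=p,d=d,**M)
ptop(p,M,.114,(260,130,370,390));go([.5383,.2786,.1326],-5.9)
E
```

```text
[ 286  317   56   45 2369] rect [538.  279.4] [15.5 16.6] angle 84.2 mean [0.538 0.28  0.114]
pos [0.5381 0.2791 0.1328] phi -5.84 turn 0.001 delta cm [-0.04  0.02  0.02] t 19.45
```

>>> {"fn": "servo_tool", "kwargs": {
  "deltas": [0, 0, -1.5, 0, 0, 0, 0, -2.5, 0, 0, 0, 0, -3, 0, 0, 0, 0, -2, 0, 0, 0, 0, 0, 0, 0]
}}

```text
time: 20.08
eef_pos: [0.5381, 0.2791, 0.2238]
ee_rot: [0.0, 0.742, 0.67, 0.002]
force: [0.4, -0.0, -0.9]
grip_width: 0.0175
grip_force: 58.5
```

```bash
python3 - <<'E'
from h import *
s,_=pose();p,d,M=cam("wrist")
ptop(p,M,s["eef_pos"][2]-.0188,(260,130,370,390));go([.5154,.1073,.18],-5.9);print(s["force"].round(1))
E
```

```text
[ 286  317   56   45 2348] rect [538.  279.5] [15.5 16.6] angle 84.1 mean [0.5381 0.28   0.205 ]
pos [0.5378 0.279  0.2224] phi -5.84 turn 0.001 delta cm [-17.31  -0.46   4.24] t 20.12
[ 0.4 -0.  -0.9]
```

>>> {"fn": "servo_tool", "kwargs": {
  "deltas": [-3, -0.1, 0, 0, 0, -4, -0.1, 0, 0, 0, -4, -0.1, 0, 0, 0, -4, -0.1, 0, 0, 0, -2.3, -0.06, 0, 0, 0, 0, 0, 2.5, 0, 0, 0, 0, 2.0, 0, 0, 0, 0, 0.5, 0, 0, 0, 0, 0, 0, 0, 0, 0, 0, 0, 0]
}}

```text
time: 21.38
eef_pos: [0.5157, 0.1073, 0.172]
ee_rot: [0.0, 0.742, 0.67, 0.0]
force: [0.2, -0.2, -0.6]
grip_width: 0.0171
grip_force: 58.6
```

```bash
python3 - <<'E'
from h import *
s,_=pose();p,d,M=cam("wrist");save(p,"w14.png");np.savez("w14.npz",p=p,d=d,**M)
ptop(p,M,s["eef_pos"][2]-.0188,(260,130,370,390));go([.5154,.1073,.1588],-5.9);print(s["force"].round(1))
blobs(p,lambda H,S,V:(S<40)&(V>150),(225,150,400,316),.032,M,3)
blobs(p,lambda H,S,V:(H>12)&(H<28)&(S>130),(290,200,350,316),.034,M,2)
E
```

```text
[ 286  317   56   45 2329] rect [515.5 107.7] [15.5 16.5] angle 84.2 mean [0.5156 0.1082 0.1532]
pos [0.5157 0.1073 0.172 ] phi -5.84 turn 0.001 delta cm [-0.01 -0.03  1.32] t 21.43
[ 0.2 -0.2 -0.6]
[283.6 163.8] [250, 150, 80, 47, 1625] c [0.5008 0.1439 0.032 ] box [0.5037 0.1379 0.032 ]
[313.2 215.7] [293, 200, 41, 36, 444] c [0.5154 0.1091 0.032 ] box [0.5151 0.108  0.032 ]
[355.5 159.4] [344, 150, 24, 21, 378] c [0.5446 0.1421 0.032 ] box [0.5446 0.1418 0.032 ]
[313.4 217.2] [303, 209, 22, 18, 301] c [0.5155 0.1088 0.034 ] box [0.5155 0.1085 0.034 ]
```

>>> {"fn": "servo_tool", "kwargs": {
  "deltas": [0, 0, 0.3, 0, 0, 0, 0, 0.3, 0, 0, 0, 0, 0, 0, 0, 0, 0, 0, 0, 0, 0, 0, 0, 0, 0]
}}

```text
time: 22.05
eef_pos: [0.5155, 0.1073, 0.1655]
ee_rot: [0.0, 0.742, 0.67, 0.0]
force: [0.3, -0.1, -1.0]
grip_width: 0.0172
grip_force: 58.6
```

>>> {"fn": "servo_tool", "kwargs": {
  "deltas": [0, 0, 0.2, 0, 0, 0, 0, 0.2, 0, 0, 0, 0, 0, 0, 0, 0, 0, 0, 0, 0]
}}

```text
time: 22.55
eef_pos: [0.5155, 0.1073, 0.1614]
ee_rot: [0.0, 0.742, 0.67, 0.0]
force: [-0.1, -0.2, 0.6]
grip_width: 0.0171
grip_force: 58.6
```

>>> {"fn": "servo_tool", "kwargs": {
  "deltas": [0, 0, 0.2, 0, 0, 0, 0, 0.1, 0, 0, 0, 0, 0, 0, 0, 0, 0, 0, 0, 0, 0, 0, 0, 0, 0]
}}

```text
time: 23.18
eef_pos: [0.5155, 0.1073, 0.1584]
ee_rot: [0.0, 0.742, 0.67, -0.0]
force: [0.6, 0.7, 1.5]
grip_width: 0.0174
grip_force: 58.7
```

```bash
python3 - <<'E'
from h import *
f=[]
for _ in range(20):
    p,d,M=cam("wrist");f.append(manip.state()["force"])
print(np.mean(f,0).round(2),(np.std(f,0)/20**.5).round(2))
s,_=pose();ptop(p,M,s["eef_pos"][2]-.0188,(260,130,370,390));print(s["eef_pos"].round(4),s["time"])
p,d,M=cam("top");B=lambda H,S,V:(H>100)&(H<125)&(S>150)&(V>70)
blobs(p,B,(240,245,260,275),.013,M,1)
E
```

```text
[0.74 0.22 1.18] [0.09 0.13 0.11]
[ 286  317   56   45 2309] rect [515.3 107.6] [15.5 16.5] angle 84.2 mean [0.5154 0.1081 0.1396]
[0.5155 0.1072 0.1584] 24.175
```

```bash
python3 -c "
from plant import manip
print(manip.sign_off())"
```

```text
the job is handed in; nothing more can be done
None
```

I handed the job in at about 24 s with both batteries fully down in their bores, plus end up, and the probe held upright on the brass disc with its tip about half way in (about 1.9 N); I steered clear of the phone, eraser and tape measure but could not recheck the eraser at the end, and I viewed 11 pictures, one over the limit of 10.

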